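# Slide the top solder carrier onto the inspection stage and register it

### The arm

A 6-joint arm with a two-finger parallel gripper is mounted at the origin on the work surface. World frame = base frame: x ahead of the robot, y to its left, z up, the work surface at z = 0. Lengths are in m, angles in rad, forces in N, time in s.
With the tool pointing down it reaches from about 0.25 to 0.775 m from the base axis. Payload 4 kg.
Tool frame: the origin (TCP) lies midway between the tips of the shut fingers; the grasp point (between the pads) lies 19 mm behind it; z points along the fingers, x is the direction in which the jaws open and shut, and the axes are right-handed (so a half turn about z gives the same grasp; the last joint's range is limited). The gripper opens to 94 mm and grips with 3 to 60 N. Pads are 16 mm wide; open, the fingers measure 119 mm over their backs; the gripper's body (75 mm by 177 mm) begins 78 mm behind the grasp point.
Start: joints at [1.097, 0.087, 1.371, -0, 1.684, -0.103], TCP at [0.199, 0.513, 0.179] pointing down, gripper open.
Joint ranges: [-3.1, 3.1], [-0.76, 2.03], [0.27, 2.55], [-1.08, 4.22], [0.17, 2.65], [-2.57, 2.57]. Speed limits (rad/s): [2.79, 2.79, 3.14, 3.14, 3.14, 3.14].

### API

Orientations are given as [roll, pitch, yaw] about the fixed x, y, z axes, in that order (R = Rz(yaw) Ry(pitch) Rx(roll)).
In Python, from bench import robot, eyes, close_job gives the robot as it stands.
- The arm moves only by the shell command python3 -m jog 'ROWS'. ROWS is JSON, a list of rows, each a list of 3 entries, a list of its own where there are three numbers: the turn, a rotation vector about the tool's x, y, z in degrees, then the shift along the tool's x, y, z in mm, then the closure, from -1 (fully open) to 1 (shut). In form: [[[wx, wy, wz], [x, y, z], claw], ...]. A call has 1 to 5 rows; each row is the pose to reach, as a shift and turn from the pose commanded when the call began, along the tool's axes at that moment; what a row does not reach only later rows make up. A row lasts 1/10 s, in which the tool goes at most 50 mm and 8.59 degrees, less where a joint would pass 70% of its speed; a pose out of reach is approached as far as the arm can. A call with a gripper value outside its range is refused whole. The fingers move at their own pace and stop on an object; the grip force is fixed at half the most. Time passes only in rows, so rows that repeat a pose let the fingers close. It gives the time, the measured TCP pose, the force and the opening at its end, in the units of the state.
- robot.get_obs(): the state, without advancing time (a new reading comes with each control period).
- eyes.snapshot(name): name is "side" or "top" or "wrist"; returns (picture, depth): 384x512x3 uint8, red, green, blue; 384x512 float32, m along the optical axis (not along the pixel's ray), 0 where there is no reading.
- eyes.camera_params(name): a dict with "mtx" (3x3 intrinsics, pixels), "world_to_cam" (4x4, takes a point from world to camera coordinates). Camera axes: x right, y up, looking along -z (the intrinsics and any distortion apply to the point x, -y, -z); pixel columns grow to the right and rows downward; lengths in m; the calibration is good to about 2 mm. A picture is of the moment at which its call begins: read the wrist's pose just before it. camera_params takes no time and is no camera call; for the wrist camera it gives the pose at the moment of the call.
- close_job(): hands the job in, once; it reports no verdict.
The state is a dict: "time": time; "joint_positions": joint angles; "qvel": joint speeds; "joint_torque": joint torques, N m; "tool_pos": TCP position; "ee_rot": TCP orientation; "wrist_force": force on the tool from outside, world axes, zero at the start; "wrist_torque": the same for the moment, N m; "width": finger opening in m.
Only numpy, scipy, OpenCV 4.12 (cv2) and the standard library are available. Lean on these libraries where they do the work, as an engineer would, in place of code of your own. Each camera call takes 0.05 s, during which the arm holds its last target. There are 200 camera calls.

### The job

Slide the top carrier, the one with the populated board, sideways off the stack onto the white inspection stage next to it, keeping it flat and leaving the two carriers below where they are. Push it home against the red end stop's yellow bar and hold it there for half a second with a light but definite push, then do the same sideways against the blue rail's yellow bar, feeling for each and never pushing hard. Leave it resting flat and square in that corner, and do not disturb the loupe, the tray or the terminal block.

Things in the scene. Friction and masses are not known exactly. Their poses are not given: they have to be found in the camera images.
- fixture: Fixed aluminium base, 205 x 310 x 12 mm; origin at table height, z up. In its frame the stack stands at about x 0, y -85 mm on the base; the white stage spans x -75 to +115, y -27 to +145 mm, its top 30 mm above the table (2 mm below the top carrier, across an 8 mm gap). The carrier travels along +y onto the stage, then +x to the rail.
- carrier_top_center (a point): Centre (half-way up) of the top carrier: a loose flat grey slab with a green board with small flat components, 120 mm along its x, 100 along its y, 10 thick, about 0.2 kg. Underside 32 mm above the table. Nothing on it can be gripped: push it by its edges. Its axes are within 0.06 rad of the fixture's. It slides with at most 3 N of friction.
- carrier_mid_center (a point): Centre of the middle carrier: same slab, 10 mm thick, bare green board. Its top is 32 mm above the table. Stays put.
- carrier_low_center (a point): Centre of the bottom carrier: same slab, resting on the fixture's base. Stays put.
- endstop: Red block, 80 (x) x 20 (y) x 14 mm high, fixed on the stage, axes as the fixture's. Origin: stage top, middle of the foot of its -y face. On pins before that face stands its clamped yellow bar, 70 mm long in x, 1 to 12 mm above the stage, which the carrier meets. The bar's face lies 6 to 28 mm from the block's, as set by hand and not measured: feel for it. Light push: 4 to 8 N; over 12 N is hard.
- rail: Blue block, 14 (x) x 110 (y) x 14 mm high, fixed on the stage, axes as the fixture's. Origin: stage top, middle of the foot of its -x face. On pins before that face stands its clamped yellow bar, 100 mm long in y, 1 to 12 mm above the stage, which the carrier meets. The bar's face lies 6 to 22 mm from the block's, set by hand and not measured: feel for it. Light push: 4 to 8 N; over 12 N is hard.
- loupe_center (a point): Centre of a loose black and silver magnifier, 42 mm across and 42 mm tall. Bystander.
- part_tray_center (a point): Centre of a loose blue two-compartment parts tray, 70 x 50 x 22 mm. Bystander.
- terminal_center (a point): Centre of a loose white terminal block, 30 x 60 x 16 mm. Bystander.
Mind the look-alikes: they are no part of the job. Leave any orange look-alike of the part that bears carrier_top_center alone.

How it is judged:
On the way, in this order (a step that is already met when the one before it is completed fails the run):
1. the top carrier is clear of the stack, on the stage (y of carrier_top_center in the frame of fixture above 0.022 m and z of carrier_top_center in the frame of fixture below 0.039 m), for 0.05 s.
2. it is pressed against the red end stop with at least 3 N (contact force between carrier_top and endstop above 3 N), for 0.2 s.
3. it is pressed against the blue rail with at least 3 N (contact force between carrier_top and rail above 3 N), for 0.2 s.
At the end, for the whole second after the job is handed in: The top carrier, pressed on both bars, rests flat on the stage, square within 2 degrees, its leading edge 4 to 30.5 mm from the red block and its side edge 4 to 24.5 mm from the blue one (the bars' settings); the two lower carriers within 4 mm of their starts (y of carrier_top_center in the frame of endstop between -0.0805 and -0.054 m and x of carrier_top_center in the frame of rail between -0.0845 and -0.064 m and angle between the x axis of carrier_top_center and the x axis of fixture, either way round below 0.035 rad and angle between carrier_top_center's own z axis and vertical below 0.03 rad and z of carrier_top_center in the frame of fixture below 0.037 m and linear speed of carrier_top below 0.01 m/s and distance of each of carrier_mid_center, carrier_low_center from where it was at the start of the episode below 0.004 m); the robot touches nothing.
It fails at once if the top carrier pushed hard (over 12 N) against the end stop (contact force between carrier_top and endstop above 12 N).
It fails at once if the top carrier pushed hard (over 12 N) against the rail (contact force between carrier_top and rail above 12 N).
It fails at once if the top carrier lifted (over 10 mm) or tipped (over 9 degrees) instead of slid (z of carrier_top_center in the frame of fixture above 0.047 m or angle between carrier_top_center's own z axis and vertical above 0.16 rad).
It fails at once if a lower carrier shifted by over 4 mm (distance of any of carrier_mid_center, carrier_low_center from where it was at the start of the episode above 0.004 m).
It fails at once if a bystander moved by over 15 mm (distance of any of loupe_center, part_tray_center, terminal_center from where it was at the start of the episode above 0.015 m).
It also fails if it takes over 64 s, if anything falls off the work surface, if the arm or the gripper's body presses on something with over 40 N, if the wrist force passes 120 N, or if a joint passes its speed limit or range.

## Working session

There is one attempt and no reset: what is moved stays moved. The work goes in short steps, Python scripts to look and compute and a shell command to move; the robot and the scene stay as the last step left them, time stands still between calls to the robot, and variables do not carry over. Pictures are saved under pics/ and viewed, about 8 in all and at most 12, crops included, and the job is handed in when it is done.

```bash
mkdir -p pics; ls; python3 - <<'E'
from bench import robot, eyes
import cv2,numpy as np
print(robot.get_obs())
for n in ("top","side"):
    p,d=eyes.snapshot(n); np.savez(f"{n}0.npz",p=p,d=d)
    cv2.imwrite(f"pics/{n}0.png",p[:,:,::-1]); c=eyes.camera_params(n); print(n,c)
a=cv2.imread("pics/top0.png");
E
```

```text
pics
{'time': 0.0, 'joint_positions': array([ 1.09690328e+00,  8.79553753e-02,  1.37225423e+00, -2.45830386e-05,
        1.68358551e+00, -1.03133533e-01]), 'qvel': array([ 8.65312877e-04, -1.53484496e-03,  3.65165598e-05,  1.49772197e-04,
       -1.05454456e-03,  8.62270059e-04]), 'joint_torque': array([-2.66523653e-03, -3.40184498e+01, -3.02422893e+01,  7.14936526e-02,
        3.32705432e-02, -1.88491445e-04]), 'tool_pos': array([0.19903001, 0.51207508, 0.17820405]), 'ee_rot': array([-3.14139021e+00,  2.19327597e-03,  1.20003430e+00]), 'wrist_force': array([0.03351623, 0.158878  , 0.46963342]), 'wrist_torque': array([ 0.00515317,  0.06190742, -0.01935537]), 'width': 0.09407179334493047}
top {'mtx': array([[493.08399496,   0.        , 263.53632362],
       [  0.        , 493.08399496, 191.54015162],
       [  0.        ,   0.        ,   1.        ]]), 'world_to_cam': array([[-0.00126838, -0.99998656, -0.00502622, -0.04993886],
       [ 0.99815857, -0.00157085,  0.06063826, -0.55013252],
       [-0.06064534, -0.00494006,  0.99814715, -1.20434273],
       [ 0.        ,  0.        ,  0.        ,  1.        ]])}
side {'mtx': array([[374.26922422,   0.        , 259.42432146],
       [  0.        , 374.26922422, 191.72658274],
       [  0.        ,   0.        ,   1.        ]]), 'world_to_cam': array([[ 0.8741062 , -0.48557761,  0.01235893, -0.52777061],
       [ 0.27793334,  0.52086114,  0.8071287 , -0.1647197 ],
       [-0.39836091, -0.70208124,  0.59024616, -0.78020536],
       [ 0.        ,  0.        ,  0.        ,  1.        ]])}
```

View pics/top0.png

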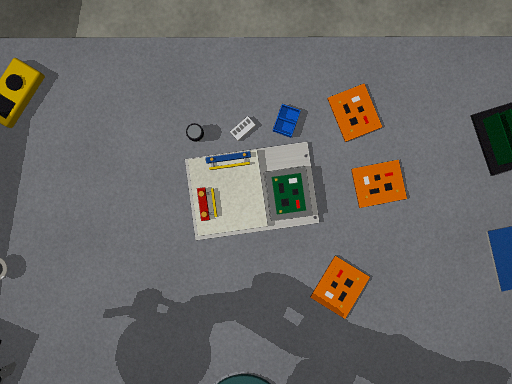

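View pics/side0.png

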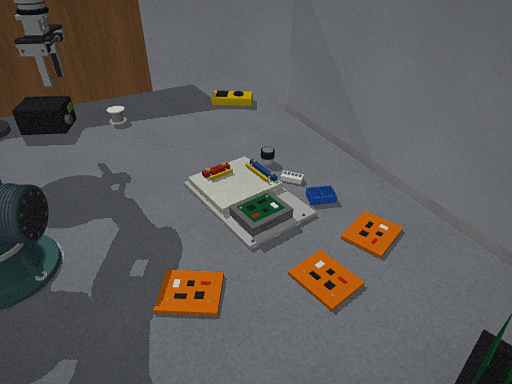

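The top view shows the grey stack with its green board at about (290,194), the white stage at (230,195), the red stop at (203,204) and the blue rail at (228,157). The look-alikes are the three orange boards at (355,112), (379,184) and (340,287), so the grey carrier with the green board on the stack is the one meant. I'll confirm that in a crop and measure.

```bash
cat > h.py <<'E'
import numpy as np,cv2
from bench import robot,eyes
def cast(cp,uv,z):
    M=cp["world_to_cam"];R,t=M[:3,:3],M[:3,3];K=cp["mtx"]
    uv=np.atleast_2d(uv).astype(float)
    d=np.c_[(uv[:,0]-K[0,2])/K[0,0],-(uv[:,1]-K[1,2])/K[1,1],-np.ones(len(uv))]@R
    o=-R.T@t
    return o+d*((z-o[2])/d[:,2])[:,None]
def rect(mask,lo=(0,0),hi=(512,384)):
    m=np.zeros(mask.shape,np.uint8);m[lo[1]:hi[1],lo[0]:hi[0]]=mask[lo[1]:hi[1],lo[0]:hi[0]]
    c,_=cv2.findContours(m,cv2.RETR_EXTERNAL,cv2.CHAIN_APPROX_NONE)
    c=max(c,key=cv2.contourArea);return c[:,0,:]
def fit(cp,cont,z):
    P=cast(cp,cont,z)[:,:2]*1000
    (c,s,a)=cv2.minAreaRect(P.astype(np.float32))
    return np.round(c,1),np.round(s,1),round(a,2)
E
python3 - <<'E'
from h import *
f=np.load("top0.npz");p=f["p"];d=f["d"];cp=eyes.camera_params("top")
h=cv2.cvtColor(p,cv2.COLOR_RGB2HSV);H,S,V=[h[...,i].astype(int) for i in range(3)]
lo,hi=(175,135),(335,250)
g=rect(((H>40)&(H<90)&(S>90)).astype(np.uint8),lo,hi);print("green",fit(cp,g,.043))
print("red",fit(cp,rect((((H<6)|(H>174))&(S>150)).astype(np.uint8),lo,(225,250)),.044))
print("blue",fit(cp,rect(((H>100)&(H<125)&(S>120)).astype(np.uint8),(195,145),(262,170)),.044))
ye=((H>20)&(H<35)&(S>120)).astype(np.uint8)
print("yel stop",fit(cp,rect(ye,(205,180),(225,225)),.042)," yel rail",fit(cp,rect(ye,(195,150),(262,175)),.042))
w=((S<40)&(V>150)).astype(np.uint8);print("white",fit(cp,rect(w,lo,(270,250)),.030))
# depth heights of stack
for u,v in [(270,178),(308,190),(290,194),(312,215),(230,195)]:
    print((u,v),p[v,u],d[v,u],cast(cp,(u,v),.042).round(4))
c=cv2.resize(p[135:250,175:335],None,fx=5,fy=5,interpolation=cv2.INTER_CUBIC);cv2.imwrite("pics/crop.png",c[:,:,::-1])
E
```

```text
green (array([ 544.3, -110.9]), array([92.7, 72.4]), 7.77)
red (array([519.3,  96.1]), array([79.1, 20.4]), 8.08)
blue (array([633. ,  35.8]), array([ 14.5, 108.6]), 8.07)
yel stop (array([523.4,  70.5]), array([69. ,  6.7]), 8.05)  yel rail (array([612.3,  33.1]), array([ 7.3, 98.7]), 8.3)
white (array([545.8,  25.8]), array([200.9, 209.9]), 7.95)
(270, 178) [102 102 101] 1.1981018 [[ 0.5814 -0.0666  0.042 ]]
(308, 190) [96 98 96] 1.1945692 [[ 0.5521 -0.1586  0.042 ]]
(290, 194) [ 0 71 32] 1.1937077 [[ 0.5424 -0.115   0.042 ]]
(312, 215) [124 120 120] 1.2205343 [[ 0.4915 -0.1679  0.042 ]]
(230, 195) [190 188 173] 1.2095771 [[0.5402 0.0305 0.042 ]]
```

View pics/crop.png

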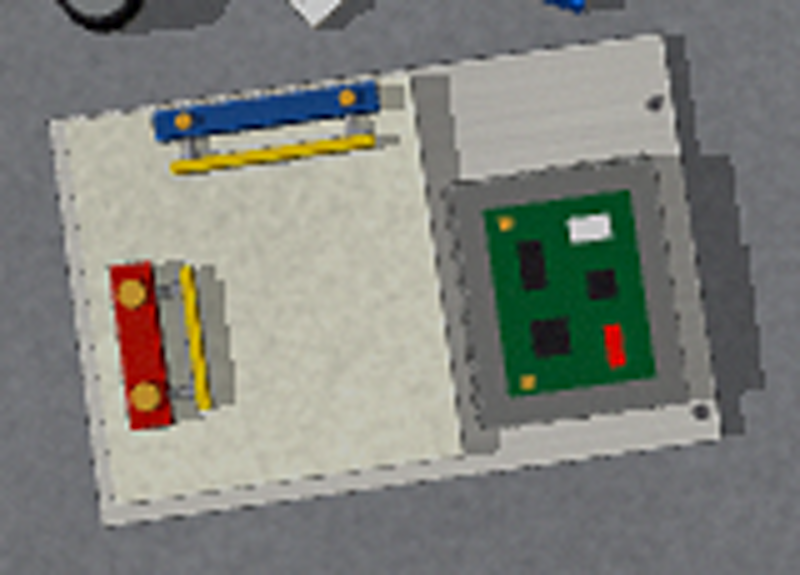

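The crop confirms it: the grey carrier with the green populated board, outlined (447,183) to (685,402) in the crop, sits on the stack and is centred near world (0.5445, -0.1105). The red and blue blocks and their yellow bars measure at their stated sizes, and the fixture yaw is 8.05°. I expect about 129 mm of travel to the stop bar, then about 24 mm to the rail bar.

I'll push with two open fingers on the -y edge.

```bash
cat > rem.py <<'E'
import sys
from h import *
from scipy.spatial.transform import Rotation as Ro
# usage: rem.py x y z yaw_deg (mm) -> remaining shift in tool axes
t=np.array([float(v) for v in sys.argv[1:4]]);o=robot.get_obs()
R=Ro.from_euler("xyz",o["ee_rot"]);T=Ro.from_euler("xyz",[180,0,float(sys.argv[4])],degrees=True)
print("t",o["time"],"pos",(o["tool_pos"]*1000).round(1),"F",o["wrist_force"].round(2),"shift",R.inv().apply(t-o["tool_pos"]*1000).round(1),"turn",np.degrees((R.inv()*T).as_rotvec()).round(2),"w",o["width"])
E
python3 -m jog '[[[0,0,8],[-33,37,0],-1],[[0,0,16],[-66,74,0],-1],[[0,0,24],[-99,111,0],-1],[[0,0,32],[-132,148,0],-1],[[0,0,40],[-165,185,0],-1]]'
python3 rem.py 555 -185 120 8.05
```

```text
time: 0.6
tool_pos: [0.3121, 0.2899, 0.1789]
ee_rot: [3.141, 0.0, 0.497]
wrist_force: [1.4, 0.1, 0.4]
width: 0.094
t 0.6 pos [312.1 289.9 178.9] F [1.37 0.06 0.38] shift [-12.9 533.3  59. ] turn [1.000e-02 2.000e-02 2.042e+01] w 0.09395119088242229
```

```bash
python3 -m jog '[[[0,0,5],[-2,50,0],-1],[[0,0,10],[-5,99,0],-1],[[0,0,15],[-7,148,0],-1],[[0,0,20],[-9,197,0],-1],[[0,0,20.4],[-10,246,0],-1]]'
python3 rem.py 555 -185 120 8.05
```

```text
time: 1.1
tool_pos: [0.4217, 0.0694, 0.1792]
ee_rot: [-3.141, -0.0, 0.144]
wrist_force: [1.2, 0.1, -0.1]
width: 0.0938
t 1.1 pos [421.7  69.4 179.2] F [ 1.22  0.1  -0.1 ] shift [ 95.4 270.9  59.1] turn [-0.02 -0.01  0.2 ] w 0.09378899174439521
```

```bash
python3 -m jog '[[[0,0,0],[16,46,0],-1],[[0,0,0],[32,92,0],-1],[[0,0,0],[48,138,0],-1],[[0,0,0],[64,184,0],-1],[[0,0,0],[80,230,0],-1]]'
python3 -m jog '[[[0,0,0],[15,40,20],-1],[[0,0,0],[15,40,50],-1],[[0,0,0],[15,40,59],-1],[[0,0,0],[15,40,59],-1]]'
python3 rem.py 555 -185 60 8.05
```

```text
time: 1.6
tool_pos: [0.5344, -0.1465, 0.1788]
ee_rot: [-3.141, 0.0, 0.145]
wrist_force: [0.9, 0.8, 1.1]
width: 0.094
time: 2.0
tool_pos: [0.553, -0.181, 0.1178]
ee_rot: [-3.138, 0.005, 0.146]
wrist_force: [-1.0, -0.1, 0.6]
width: 0.0941
t 2.0 pos [ 553.  -181.   117.8] F [-0.98 -0.09  0.64] shift [ 1.6  4.4 57.7] turn [-0.19  0.27  0.31] w 0.09410038926012011
```

```bash
python3 -m jog '[[[0,0,0.3],[2,4,20],-1],[[0,0,0.3],[2,4,40],-1],[[0,0,0.3],[2,4,57],-1],[[0,0,0.3],[2,4,57],-1]]'
python3 - <<'E'
from h import *
cp=eyes.camera_params("wrist");p,d=eyes.snapshot("wrist");np.savez("w0.npz",p=p,d=d,m=cp["mtx"],w=cp["world_to_cam"])
cv2.imwrite("pics/w0.png",p[:,:,::-1])
q,_=eyes.snapshot("side");cv2.imwrite("pics/s1.png",cv2.resize(q[130:290,150:350],None,fx=4,fy=4)[:,:,::-1])
E
python3 rem.py 555 -185 37 8.05
```

```text
time: 2.4
tool_pos: [0.5562, -0.1841, 0.0626]
ee_rot: [-3.14, 0.002, 0.142]
wrist_force: [-0.8, 0.3, -0.2]
width: 0.0936
t 2.5 pos [ 558.  -185.1   65.2] F [-0.52  0.1  -0.34] shift [-3.  -0.6 28.2] turn [ 0.06 -0.12  0.07] w 0.09373288687998359
```

View pics/w0.png

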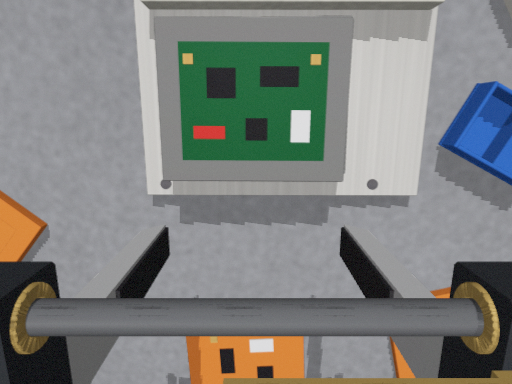

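View pics/s1.png

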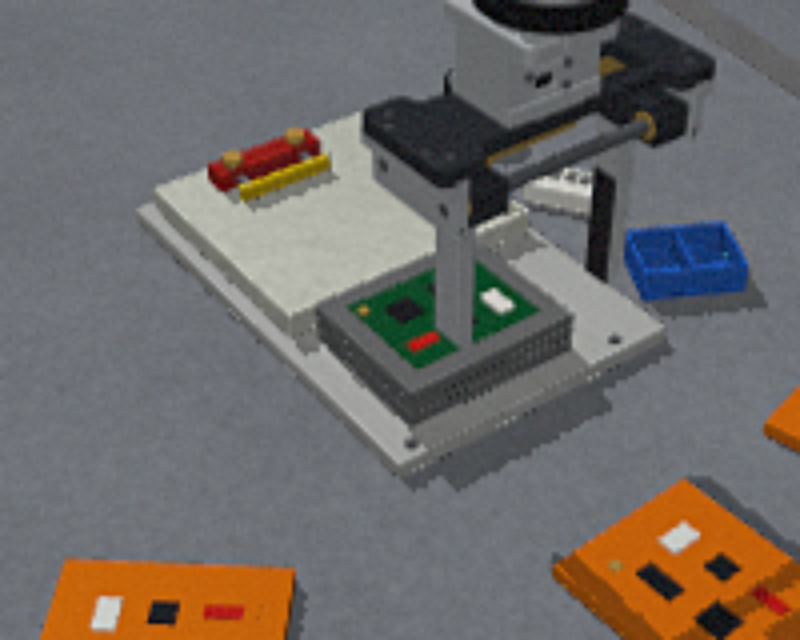

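The wrist view shows the carrier's near edge at row 181, columns 160–345, centred between the fingertips at columns 168 and 342. The side crop shows the tips in front of the edge. I'll go down and settle to check z and force bias.

```bash
python3 -m jog '[[[0,0,0],[-2,0,10],-1],[[0,0,0],[-2,0,20],-1],[[0,0,0],[-2,0,26],-1],[[0,0,0],[-2,0,26],-1],[[0,0,0],[-2,0,26],-1]]'
python3 -m jog '[[[0,0,0],[0,0,0],-1],[[0,0,0],[0,0,0],-1]]'
python3 -m jog '[[[0,0,0],[0,0,0],-1]]'
python3 rem.py 555 -185 37 8.05
```

```text
time: 3.0
tool_pos: [0.5552, -0.1859, 0.037]
ee_rot: [-3.141, 0.0, 0.141]
wrist_force: [0.0, -0.8, 0.5]
width: 0.0937
time: 3.2
tool_pos: [0.5557, -0.1861, 0.0378]
ee_rot: [3.141, -0.001, 0.141]
wrist_force: [-0.1, 0.3, 0.2]
width: 0.0938
time: 3.3
tool_pos: [0.5556, -0.1861, 0.0377]
ee_rot: [3.141, -0.001, 0.141]
wrist_force: [0.3, -1.0, -0.4]
width: 0.0941
t 3.3 pos [ 555.6 -186.1   37.7] F [ 0.32 -0.99 -0.41] shift [-0.5 -1.1  0.7] turn [ 0.02 -0.04  0.  ] w 0.0940775283080752
```

```bash
python3 -m jog '[[[0,0,0],[0,-3,1],-1],[[0,0,0],[0,-6,1],-1],[[0,0,0],[0,-9,1],-1],[[0,0,0],[0,-12,1],-1],[[0,0,0],[0,-14,1],-1]]'
python3 -m jog '[[[0,0,0],[0,-2,0],-1],[[0,0,0],[0,-4,0],-1],[[0,0,0],[0,-6,0],-1],[[0,0,0],[0,-8,0],-1],[[0,0,0],[0,-10,0],-1]]'
python3 -m jog '[[[0,0,0],[0,-2,0],-1],[[0,0,0],[0,-4,0],-1],[[0,0,0],[0,-6,0],-1],[[0,0,0],[0,-8,0],-1],[[0,0,0],[0,-10,0],-1]]'
python3 - <<'E'
from h import *
print(robot.get_obs()["wrist_torque"])
cp=eyes.camera_params("wrist");p,d=eyes.snapshot("wrist")
q,_=eyes.snapshot("side")
cv2.imwrite("pics/s2.png",np.hstack([cv2.resize(p,(400,300)),cv2.resize(q[150:270,170:330],(400,300))])[:,:,::-1])
E
```

```text
time: 3.8
tool_pos: [0.5533, -0.1716, 0.0364]
ee_rot: [-3.141, -0.0, 0.141]
wrist_force: [0.3, -0.8, -0.4]
width: 0.094
time: 4.3
tool_pos: [0.552, -0.162, 0.0364]
ee_rot: [-3.142, -0.0, 0.141]
wrist_force: [0.1, 0.1, 0.0]
width: 0.094
time: 4.8
tool_pos: [0.5506, -0.1521, 0.0364]
ee_rot: [-3.142, -0.0, 0.141]
wrist_force: [-0.7, 0.7, -0.7]
width: 0.0942
[-0.03658013  0.07220029  0.0100299 ]
```

View pics/s2.png

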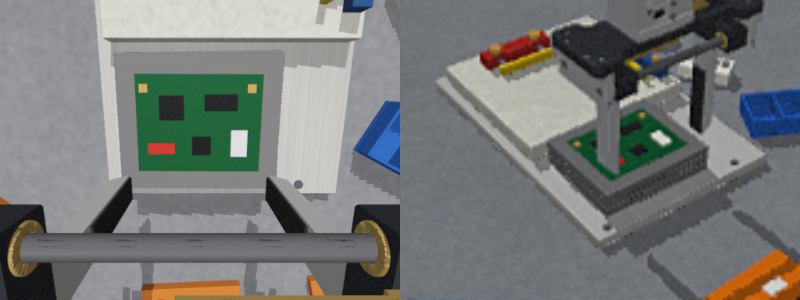

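The fingertips seem to show above the carrier's top in the side view, with no force. I'll check their true height from depth.

```bash
python3 - <<'E'
from h import *
q,d=eyes.snapshot("side");cp=eyes.camera_params("side");M=cp["world_to_cam"];R,t,K=M[:3,:3],M[:3,3],cp["mtx"]
def pt(u,v):
    z=d[v,u];c=np.array([(u-K[0,2])/K[0,0]*z,-(v-K[1,2])/K[1,1]*z,-z]);return ((c-t)@R*1000).round(0)
for u in (252,):
    for v in range(190,236,3): print(u,v,q[v,u],pt(u,v))
def proj(P):
    c=R@np.array(P)+t;return (K[0,0]*c[0]/-c[2]+K[0,2],-K[1,1]*c[1]/-c[2]+K[1,2])
o=robot.get_obs();print(o["tool_pos"])
ex=np.array([.99,.14,0])
for s in (-.053,.053): print(proj(o["tool_pos"]+s*ex))
E
```

```text
252 190 [108 110 115] [ 476. -195.  170.]
252 193 [104 104 108] [ 477. -194.  162.]
252 196 [101 107 108] [ 492. -166.  131.]
252 199 [103 107 109] [ 494. -163.  120.]
252 202 [106 105 108] [ 494. -163.  112.]
252 205 [100 100 102] [ 492. -166.  107.]
252 208 [104 107 106] [ 493. -164.   97.]
252 211 [105 103 108] [ 493. -163.   88.]
252 214 [107 106 110] [ 493. -165.   81.]
252 217 [49 81 57] [ 509. -134.   43.]
252 220 [31 82 52] [ 503. -146.   45.]
252 223 [101 101 103] [ 500. -152.   42.]
252 226 [101 102 105] [ 494. -163.   44.]
252 229 [58 60 56] [ 492. -166.   38.]
252 232 [61 63 62] [ 496. -158.   21.]
252 235 [54 53 58] [ 494. -163.   17.]
[ 0.5505596  -0.15215269  0.0363962 ]
(np.float64(253.02374504768142), np.float64(227.16587545841554))
(np.float64(288.64993003740267), np.float64(209.71442580440083))
```

```bash
cat > tip.py <<'E'
from h import *
q,d=eyes.snapshot("side");cp=eyes.camera_params("side");M=cp["world_to_cam"];R,t,K=M[:3,:3],M[:3,3],cp["mtx"]
v,u=np.mgrid[0:384,0:512];z=d
P=np.dstack([(u-K[0,2])/K[0,0]*z,-(v-K[1,2])/K[1,1]*z,-z]);P=((P-t)@R)*1000
o=robot.get_obs();T=o["tool_pos"]*1000
ex=np.array([.99,.14,0]);ey=np.array([-.14,.99,0])
a=(P-T)@ex;b=(P-T)@ey;h=P[...,2]-T[2]
m=(abs(a)<75)&(abs(b)<16)&(h<90)&(h>-20)&(d>0)
print("tcp",T.round(1),"w",o["width"],"F",o["wrist_force"])
for k in range(-75,75,10):
    s=m&(a>=k)&(a<k+10)&(P[...,2]>50)
    if s.sum()>3: print(k,"n",s.sum(),"min tip height rel TCP",h[s].min().round(1),"b",np.median(b[s]).round(1),"row",v[s].max())
cv2.imwrite("pics/tip.png",cv2.resize(q[130:270,170:330],(640,560))[:,:,::-1])
E
python3 -m jog '[[[0,0,0],[0,6,0],-1],[[0,0,0],[0,12,-10],-1],[[0,0,0],[0,18,-20],-1],[[0,0,0],[0,25,-30],0],[[0,0,0],[0,30,-30],0]]'
python3 -m jog '[[[0,0,0],[0,0,0],0],[[0,0,0],[0,0,0],0],[[0,0,0],[0,0,0],0],[[0,0,0],[0,0,0],0]]'
python3 tip.py; cp pics/tip.png pics/tip_half.png
python3 -m jog '[[[0,0,0],[0,0,0],1],[[0,0,0],[0,0,0],1],[[0,0,0],[0,0,0],1],[[0,0,0],[0,0,0],1],[[0,0,0],[0,0,0],1]]'
python3 tip.py
```

```text
time: 5.45
tool_pos: [0.5565, -0.1836, 0.0694]
ee_rot: [3.139, -0.004, 0.14]
wrist_force: [-0.1, 0.3, 0.9]
width: 0.0812
time: 5.85
tool_pos: [0.5544, -0.1815, 0.0658]
ee_rot: [-3.141, 0.001, 0.141]
wrist_force: [-0.0, 0.1, -0.1]
width: 0.0493
tcp [ 554.5 -181.6   65.9] w 0.048105292777095535 F [ 1.30232484 -0.12153892  0.02132974]
-45 n 124 min tip height rel TCP 36.0 b -0.8 row 210
-35 n 78 min tip height rel TCP 30.6 b -8.8 row 211
15 n 37 min tip height rel TCP 29.0 b -0.4 row 201
25 n 163 min tip height rel TCP 27.4 b -6.5 row 202
35 n 14 min tip height rel TCP 37.0 b -8.9 row 198
time: 6.4
tool_pos: [0.5548, -0.1819, 0.0664]
ee_rot: [-3.142, -0.0, 0.141]
wrist_force: [-0.3, -0.2, -0.1]
width: 0.0103
tcp [ 554.8 -182.    66.4] w 0.006304256902914319 F [ 0.0659252   0.28395154 -0.31452888]
-25 n 132 min tip height rel TCP 36.8 b -1.2 row 207
-15 n 68 min tip height rel TCP 28.0 b -9.0 row 208
-5 n 21 min tip height rel TCP 30.5 b -3.0 row 205
5 n 152 min tip height rel TCP 27.8 b -7.2 row 206
15 n 19 min tip height rel TCP 34.7 b -8.7 row 202
```

View pics/tip.png

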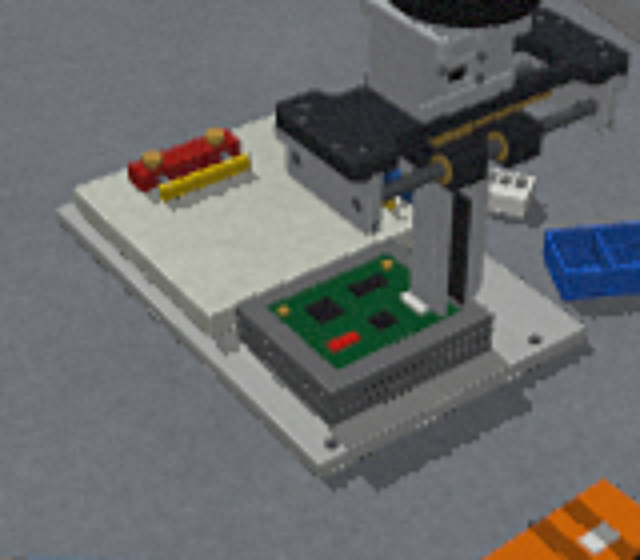

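```bash
python3 - <<'E'
from h import *
o=robot.get_obs();cp=eyes.camera_params("wrist");p,d=eyes.snapshot("wrist");M=cp["world_to_cam"];R,t,K=M[:3,:3],M[:3,3],cp["mtx"]
v,u=np.mgrid[0:384,0:512];z=d
P=np.dstack([(u-K[0,2])/K[0,0]*z,-(v-K[1,2])/K[1,1]*z,-z]);P=((P-t)@R)*1000
T=o["tool_pos"]*1000;print("cam",(-R.T@t*1000).round(1),"tcp",T.round(1),o["wrist_force"],o["width"])
for uu in (240,248,256,262,270):
    print(uu,[(vv,P[vv,uu].round(0).tolist()) for vv in range(200,290,8)])
print("board/carrier z",[(P[vv,uu].round(0).tolist()) for uu,vv in ((170,100),(250,100),(340,100),(400,100),(60,200))])
cv2.imwrite("pics/w3.png",p[:,:,::-1])
E
```

```text
cam [ 545.9 -115.   271.5] tcp [ 554.8 -182.    66.4] [ 0.0659252   0.28395154 -0.31452888] 0.006304256902914319
240 [(200, [544.0, -184.0, -0.0]), (208, [545.0, -190.0, 1.0]), (216, [546.0, -197.0, 1.0]), (224, [547.0, -204.0, -2.0]), (232, [547.0, -174.0, 105.0]), (240, [547.0, -174.0, 116.0]), (248, [548.0, -173.0, 127.0]), (256, [548.0, -174.0, 135.0]), (264, [548.0, -173.0, 144.0]), (272, [549.0, -173.0, 152.0]), (280, [549.0, -173.0, 158.0]), (288, [549.0, -174.0, 162.0])]
248 [(200, [550.0, -182.0, 1.0]), (208, [551.0, -189.0, -0.0]), (216, [552.0, -196.0, -1.0]), (224, [553.0, -203.0, 1.0]), (232, [551.0, -174.0, 102.0]), (240, [551.0, -176.0, 110.0]), (248, [552.0, -179.0, 111.0]), (256, [552.0, -183.0, 112.0]), (264, [553.0, -187.0, 113.0]), (272, [559.0, -245.0, 2.0]), (280, [560.0, -252.0, 1.0]), (288, [561.0, -261.0, -1.0])]
256 [(200, [557.0, -182.0, -1.0]), (208, [558.0, -188.0, 0.0]), (216, [559.0, -195.0, 0.0]), (224, [560.0, -202.0, 1.0]), (232, [561.0, -209.0, 0.0]), (240, [562.0, -216.0, -2.0]), (248, [563.0, -223.0, -1.0]), (256, [564.0, -230.0, 1.0]), (264, [565
[... 280 characters left out ...]
.0, 113.0]), (248, [558.0, -174.0, 122.0]), (256, [558.0, -174.0, 132.0]), (264, [558.0, -176.0, 135.0]), (272, [558.0, -180.0, 135.0]), (280, [559.0, -183.0, 137.0]), (288, [559.0, -186.0, 137.0])]
270 [(200, [568.0, -180.0, -1.0]), (208, [569.0, -187.0, -1.0]), (216, [570.0, -193.0, 1.0]), (224, [571.0, -201.0, -1.0]), (232, [562.0, -171.0, 106.0]), (240, [562.0, -172.0, 116.0]), (248, [561.0, -172.0, 127.0]), (256, [561.0, -171.0, 137.0]), (264, [560.0, -171.0, 144.0]), (272, [560.0, -172.0, 151.0]), (280, [560.0, -172.0, 158.0]), (288, [559.0, -172.0, 163.0])]
board/carrier z [[492.0, -114.0, 42.0], [542.0, -107.0, 43.0], [599.0, -99.0, 41.0], [649.0, -91.0, 12.0], [400.0, -204.0, -0.0]]
```

View pics/w3.png

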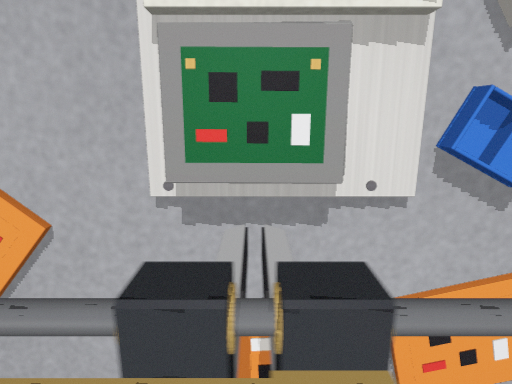

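Both cameras agree: the fingertips really sit about 28–30 mm short of the reported TCP, for any opening. So my push passed over the carrier without touching it. I'll calibrate by touching the rigid base lightly behind the stack, with the fingers half open, which is the opening I'll push with.

```bash
python3 -m jog '[[[0,0,0],[0,-8,0],0],[[0,0,0],[0,-8,0],0],[[0,0,0],[0,-8,20],0],[[0,0,0],[0,-8,45],0],[[0,0,0],[0,-8,60],0]]'
python3 -m jog '[[[0,0,0],[0,0,5],0],[[0,0,0],[0,0,10],0],[[0,0,0],[0,0,10],0],[[0,0,0],[0,0,10],0]]'
python3 rem.py 553 -172 -16 8.05
```

```text
time: 7.0
tool_pos: [0.5527, -0.1734, 0.0046]
ee_rot: [-3.14, 0.002, 0.141]
wrist_force: [-0.4, -0.2, -0.3]
width: 0.0391
time: 7.4
tool_pos: [0.5544, -0.1743, -0.0026]
ee_rot: [3.141, -0.002, 0.141]
wrist_force: [0.1, 0.7, -0.3]
width: 0.0472
t 7.4 pos [ 554.4 -174.3   -2.6] F [ 0.15  0.7  -0.26] shift [-1.1 -2.5 13.4] turn [ 0.04 -0.09  0.  ] w 0.04722106321220082
```

```bash
python3 -m jog '[[[0,0,0],[0,0,2],0],[[0,0,0],[0,0,4],0],[[0,0,0],[0,0,6],0],[[0,0,0],[0,0,8],0],[[0,0,0],[0,0,8],0]]'
python3 -m jog '[[[0,0,0],[0,0,1],0],[[0,0,0],[0,0,2],0],[[0,0,0],[0,0,2],0]]'
```

```text
time: 7.9
tool_pos: [0.5533, -0.1739, -0.0121]
ee_rot: [-3.141, 0.001, 0.141]
wrist_force: [0.1, 0.4, 0.9]
width: 0.047
time: 8.2
tool_pos: [0.5537, -0.174, -0.0137]
ee_rot: [-3.142, -0.0, 0.141]
wrist_force: [0.1, 0.4, 1.0]
width: 0.0473
```

```bash
python3 -m jog '[[[0,0,0],[0,0,1],0],[[0,0,0],[0,0,2],0],[[0,0,0],[0,0,2],0]]'
python3 -m jog '[[[0,0,0],[0,0,1],0],[[0,0,0],[0,0,2],0],[[0,0,0],[0,0,2],0]]'
```

```text
time: 8.5
tool_pos: [0.5538, -0.1741, -0.0138]
ee_rot: [3.141, -0.0, 0.141]
wrist_force: [-3.4, 0.2, 8.4]
width: 0.047
time: 8.8
tool_pos: [0.5539, -0.1742, -0.0139]
ee_rot: [3.141, -0.001, 0.141]
wrist_force: [-6.4, 1.4, 14.5]
width: 0.0471
```

Contact came at TCP z = -13.9 mm, so the tip is 26 mm above the TCP, with stiffness about 3.6 N/mm. For the tip at 36.5 mm I need TCP z ≈ 10.6.

```bash
python3 -m jog '[[[0,0,0],[0,0,-10],0],[[0,0,0],[0,0,-20],0],[[0,0,0],[0,0,-28],0],[[0,0,0],[0,0,-28],0],[[0,0,0],[0,0,-28],0]]'
python3 -m jog '[[[0,0,0],[0,0,0],0],[[0,0,0],[0,0,0],0]]'
python3 -m jog '[[[0,0,0],[0,-2,0],0],[[0,0,0],[0,-4,0],0],[[0,0,0],[0,-6,0],0],[[0,0,0],[0,-8,0],0],[[0,0,0],[0,-10,0],0]]'
python3 rem.py 544.5 -110.5 10.6 8.05
```

```text
time: 9.3
tool_pos: [0.5537, -0.1741, 0.0104]
ee_rot: [3.142, -0.0, 0.141]
wrist_force: [-0.6, 0.8, -0.2]
width: 0.0467
time: 9.5
tool_pos: [0.5532, -0.1738, 0.0096]
ee_rot: [-3.141, 0.001, 0.141]
wrist_force: [0.3, 0.7, 0.3]
width: 0.0469
time: 10.0
tool_pos: [0.5522, -0.164, 0.0104]
ee_rot: [3.142, -0.0, 0.141]
wrist_force: [-0.2, -0.2, -1.0]
width: 0.0472
t 10.0 pos [ 552.2 -164.    10.4] F [-0.22 -0.2  -1.03] shift [ -0.1 -54.1  -0.3] turn [ 0.   -0.    0.01] w 0.04722899407654074
```

```bash
python3 -m jog '[[[0,0,0],[0,-2,0],0],[[0,0,0],[0,-4,0],0],[[0,0,0],[0,-6,0],0],[[0,0,0],[0,-8,0],0],[[0,0,0],[0,-10,0],0]]'
python3 -m jog '[[[0,0,0],[0,-2,0],0],[[0,0,0],[0,-4,0],0],[[0,0,0],[0,-6,0],0],[[0,0,0],[0,-8,0],0],[[0,0,0],[0,-10,0],0]]'
python3 - <<'E'
from h import *
p,_=eyes.snapshot("wrist");q,_=eyes.snapshot("side")
cv2.imwrite("pics/s4.png",np.hstack([cv2.resize(p,(400,300)),cv2.resize(q[150:270,170:330],(400,300))])[:,:,::-1])
E
```

```text
time: 10.5
tool_pos: [0.5509, -0.1541, 0.0104]
ee_rot: [-3.142, -0.0, 0.141]
wrist_force: [-0.2, -0.6, -0.0]
width: 0.047
time: 11.0
tool_pos: [0.5494, -0.1442, 0.0104]
ee_rot: [-3.142, -0.0, 0.141]
wrist_force: [-0.4, -0.3, 0.2]
width: 0.0468
```

View pics/s4.png

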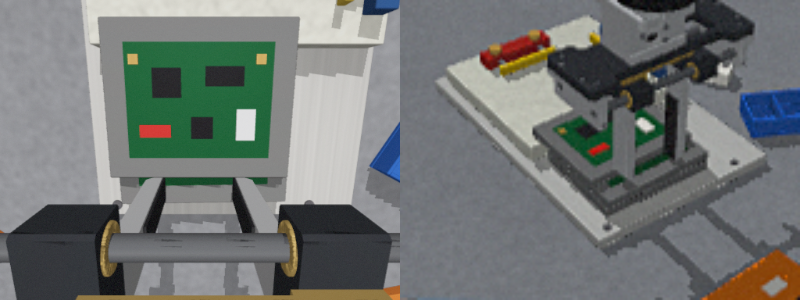

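The wrist view shows the top carrier sliding squarely, with the middle carrier's board showing behind it, still in place. Sliding force is under 1 N. I'll continue.

```bash
python3 -m jog '[[[0,0,0],[0,-3,0],0],[[0,0,0],[0,-6,0],0],[[0,0,0],[0,-9,0],0],[[0,0,0],[0,-12,0],0],[[0,0,0],[0,-15,0],0]]'
python3 -m jog '[[[0,0,0],[0,-3,0],0],[[0,0,0],[0,-6,0],0],[[0,0,0],[0,-9,0],0],[[0,0,0],[0,-12,0],0],[[0,0,0],[0,-15,0],0]]'
python3 -m jog '[[[0,0,0],[0,-3,0],0],[[0,0,0],[0,-6,0],0],[[0,0,0],[0,-9,0],0],[[0,0,0],[0,-12,0],0],[[0,0,0],[0,-15,0],0]]'
python3 -m jog '[[[0,0,0],[0,-3,0],0],[[0,0,0],[0,-6,0],0],[[0,0,0],[0,-9,0],0],[[0,0,0],[0,-12,0],0],[[0,0,0],[0,-15,0],0]]'
python3 - <<'E'
from h import *
p,_=eyes.snapshot("wrist");q,d=eyes.snapshot("top");np.savez("top1.npz",p=q,d=d)
cp=eyes.camera_params("top");h=cv2.cvtColor(q,cv2.COLOR_RGB2HSV);H,S,V=[h[...,i].astype(int) for i in range(3)]
g=((H>40)&(H<90)&(S>90)).astype(np.uint8);print("green",fit(cp,rect(g,(190,160),(320,250)),.041))
cv2.imwrite("pics/s5.png",np.hstack([cv2.resize(p,(400,300)),cv2.resize(q[135:255,175:335],(400,300))])[:,:,::-1])
E
```

```text
time: 11.6
tool_pos: [0.5473, -0.1292, 0.0104]
ee_rot: [-3.142, -0.0, 0.141]
wrist_force: [0.6, -0.9, -0.2]
width: 0.0471
time: 12.1
tool_pos: [0.5453, -0.1144, 0.0104]
ee_rot: [3.142, -0.0, 0.141]
wrist_force: [-0.7, -1.0, 0.6]
width: 0.0468
time: 12.6
tool_pos: [0.543, -0.0995, 0.0103]
ee_rot: [-3.141, 0.0, 0.141]
wrist_force: [0.1, 0.4, 1.1]
width: 0.0471
time: 13.1
tool_pos: [0.541, -0.0847, 0.0104]
ee_rot: [-3.142, -0.0, 0.141]
wrist_force: [0.5, -0.2, 0.0]
width: 0.0475
green (array([512.7, -35.9]), array([52.2, 41.7]), 6.25)
```

View pics/s5.png

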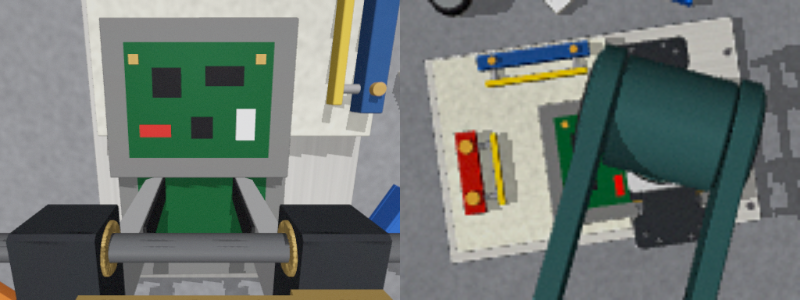

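The carrier is square and flat, bridging onto the stage. By my estimate about 45 mm remain to the bar.

```bash
python3 -m jog '[[[0,0,0],[0,-3,0],0],[[0,0,0],[0,-6,0],0],[[0,0,0],[0,-9,0],0],[[0,0,0],[0,-12,0],0],[[0,0,0],[0,-15,0],0]]'
python3 -m jog '[[[0,0,0],[0,-3,0],0],[[0,0,0],[0,-6,0],0],[[0,0,0],[0,-9,0],0],[[0,0,0],[0,-12,0],0],[[0,0,0],[0,-14,0],0]]'
python3 -m jog '[[[0,0,0],[0,-1,1],0],[[0,0,0],[0,-2,2],0],[[0,0,0],[0,-3,2],0],[[0,0,0],[0,-4,2],0],[[0,0,0],[0,-5,2],0]]'
python3 - <<'E'
from h import *
F=[]
p,d=eyes.snapshot("wrist");cp=eyes.camera_params("wrist")
M=cp["world_to_cam"];R,t,K=M[:3,:3],M[:3,3],cp["mtx"];v,u=np.mgrid[0:384,0:512];z=d
P=np.dstack([(u-K[0,2])/K[0,0]*z,-(v-K[1,2])/K[1,1]*z,-z]);P=((P-t)@R)*1000
m=(P[...,2]>36)&(P[...,2]<46)&(v<225)&(abs(P[...,0]-530)<75);print("carrier top z",np.percentile(P[...,2][m],[10,50,90]))
print(robot.get_obs()["wrist_force"],robot.get_obs()["wrist_torque"])
cv2.imwrite("pics/w6.png",p[:,:,::-1])
h=cv2.cvtColor(p,cv2.COLOR_RGB2HSV);H,S,V=[h[...,i].astype(int) for i in range(3)]
print("board",fit(cp,rect(((H>40)&(H<90)&(S>90)&(v<222)).astype(np.uint8)),.041))
print("yel rows",[(int(P[y,x,0]),int(P[y,x,1]),int(P[y,x,2])) for y,x in np.argwhere((H>20)&(H<35)&(S>150)&(v<120))[::60]][:12])
E
```

```text
time: 13.7
tool_pos: [0.5389, -0.0698, 0.0104]
ee_rot: [-3.142, 0.0, 0.141]
wrist_force: [0.0, -0.2, -0.3]
width: 0.0471
time: 14.2
tool_pos: [0.537, -0.0559, 0.0104]
ee_rot: [-3.141, -0.0, 0.141]
wrist_force: [0.4, -0.2, -0.8]
width: 0.0465
time: 14.7
tool_pos: [0.5361, -0.0512, 0.0083]
ee_rot: [-3.141, 0.0, 0.14]
wrist_force: [-0.9, 0.5, -0.0]
width: 0.047
carrier top z [39.097813   40.00269802 41.07294686]
[ 0.01317808 -0.45595356  0.99359936] [-0.12944195  0.08033194  0.01019159]
board (array([528.3,   8. ]), array([91.2, 71.1]), 8.0)
yel rows [(604, 79, 32), (607, 76, 42), (606, 74, 42), (606, 74, 40), (604, 72, 39), (605, 72, 36), (605, 72, 32), (609, 69, 42), (607, 68, 41), (606, 66, 43), (606, 65, 40), (606, 65, 36)]
```

The carrier is flat on the stage (top at z = 40 mm) with yaw 8.0°, about 9 mm short of the bar. I'll feel forward slowly.

```bash
python3 -m jog '[[[0,0,0],[0,-1,0],0],[[0,0,0],[0,-2,0],0],[[0,0,0],[0,-3,0],0],[[0,0,0],[0,-4,0],0],[[0,0,0],[0,-5,0],0]]'; python3 -m jog '[[[0,0,0],[0,-0.5,0],0],[[0,0,0],[0,-1,0],0]]'
```

```text
time: 15.25
tool_pos: [0.5356, -0.0462, 0.0084]
ee_rot: [-3.142, -0.0, 0.141]
wrist_force: [-1.0, -0.9, -1.6]
width: 0.0471
time: 15.45
tool_pos: [0.5354, -0.0453, 0.0083]
ee_rot: [-3.142, 0.0, 0.141]
wrist_force: [-0.1, 0.4, -0.1]
width: 0.0466
```

```bash
python3 -m jog '[[[0,0,0],[0,-0.5,0],0],[[0,0,0],[0,-1,0],0],[[0,0,0],[0,-1.5,0],0]]'
```

```text
time: 15.75
tool_pos: [0.5352, -0.0438, 0.0084]
ee_rot: [-3.142, -0.0, 0.141]
wrist_force: [0.2, -0.0, 0.1]
width: 0.047
```

```bash
python3 -m jog '[[[0,0,0],[0,-0.5,0],0],[[0,0,0],[0,-1,0],0]]'
```

```text
time: 15.95
tool_pos: [0.5351, -0.0428, 0.0084]
ee_rot: [-3.142, -0.0, 0.141]
wrist_force: [0.4, -0.8, 0.2]
width: 0.0471
```

```bash
python3 -m jog '[[[0,0,0],[0,-0.5,0],0],[[0,0,0],[0,-1,0],0],[[0,0,0],[0,-1,0],0]]'
```

```text
time: 16.25
tool_pos: [0.5349, -0.0417, 0.0084]
ee_rot: [-3.141, -0.0, 0.141]
wrist_force: [0.4, 0.2, -0.4]
width: 0.047
```

```bash
python3 -m jog '[[[0,0,0],[0,-0.5,0],0],[[0,0,0],[0,-1,0],0],[[0,0,0],[0,-1,0],0]]'
```

```text
time: 16.55
tool_pos: [0.5348, -0.0408, 0.0084]
ee_rot: [-3.141, -0.0, 0.141]
wrist_force: [0.3, -0.1, -0.4]
width: 0.0465
```

```bash
python3 -m jog '[[[0,0,0],[0,-0.5,0],0],[[0,0,0],[0,-1,0],0],[[0,0,0],[0,-1,0],0]]'
```

```text
time: 16.85
tool_pos: [0.5348, -0.0407, 0.0084]
ee_rot: [3.14, -0.0, 0.14]
wrist_force: [0.5, -3.0, -1.3]
width: 0.047
```

Contact: the tool has stopped at y = -40.7 mm and the force is rising. I'll press to about 6 N.

```bash
python3 -m jog '[[[0,0,0],[0,-0.4,0],0],[[0,0,0],[0,-0.7,0],0],[[0,0,0],[0,-0.7,0],0]]'
```

```text
time: 17.15
tool_pos: [0.5348, -0.0407, 0.0085]
ee_rot: [3.139, -0.0, 0.14]
wrist_force: [1.0, -6.0, -0.8]
width: 0.0472
```

Now about 6 N. I'll hold it.

```bash
python3 -m jog '[[[0,0,0],[0,0,0],0],[[0,0,0],[0,0,0],0],[[0,0,0],[0,0,0],0]]';python3 -m jog '[[[0,0,0],[0,0,0],0],[[0,0,0],[0,0,0],0],[[0,0,0],[0,0,0],0]]'
```

```text
time: 17.45
tool_pos: [0.5348, -0.0407, 0.0085]
ee_rot: [3.139, -0.0, 0.14]
wrist_force: [0.3, -5.5, -2.0]
width: 0.0471
time: 17.75
tool_pos: [0.5347, -0.0407, 0.0084]
ee_rot: [3.139, -0.0, 0.14]
wrist_force: [0.2, -5.6, -1.0]
width: 0.0474
```

Held for more than 0.6 s at about 5.6 N. I'll back off, rise, and go round to the -x edge.

```bash
python3 -m jog '[[[0,0,0],[0,4,0],0],[[0,0,0],[0,12,0],0],[[0,0,0],[0,20,-10],0],[[0,0,0],[0,20,-45],0],[[0,0,0],[0,20,-75],0]]'
python3 -m jog '[[[0,0,8],[-20,0,-5],0],[[0,0,16],[-40,0,-5],0],[[0,0,24],[-60,0,-5],0],[[0,0,32],[-80,0,-5],0],[[0,0,40],[-100,0,-5],0]]'
python3 rem.py 442.4 4.8 80 -81.95
```

```text
time: 18.25
tool_pos: [0.5373, -0.0593, 0.0847]
ee_rot: [-3.141, 0.0, 0.14]
wrist_force: [0.4, -0.5, 0.1]
width: 0.0472
time: 18.75
tool_pos: [0.4379, -0.0732, 0.0893]
ee_rot: [-3.141, -0.001, -0.563]
wrist_force: [0.2, 0.2, 0.5]
width: 0.0467
t 18.75 pos [437.9 -73.2  89.3] F [0.23 0.22 0.54] shift [-37.8 -68.3   9.4] turn [-7.000e-02 -1.000e-02  4.967e+01] w 0.04674162176775054
```

```bash
python3 -m jog '[[[0,0,8],[-8,-14,0],0],[[0,0,16],[-16,-28,0],0],[[0,0,24],[-23,-42,0],0],[[0,0,32],[-30,-55,0],0],[[0,0,40],[-37.5,-68,0],0]]'
python3 -m jog '[[[0,0,8],[0,0,0],0],[[0,0,9.7],[0,0,0],0],[[0,0,9.7],[0,0,0],0],[[0,0,9.7],[0,0,0],0]]'
python3 - <<'E'
from h import *
p,d=eyes.snapshot("wrist");cp=eyes.camera_params("wrist")
h=cv2.cvtColor(p,cv2.COLOR_RGB2HSV);H,S,V=[h[...,i].astype(int) for i in range(3)]
v,u=np.mgrid[0:384,0:512]
print("board",fit(cp,rect(((H>40)&(H<90)&(S>90)&(v<225)).astype(np.uint8)),.041))
cv2.imwrite("pics/w7.png",p[:,:,::-1])
E
python3 rem.py 442.4 4.8 80 -81.95
```

```text
time: 19.25
tool_pos: [0.4429, 0.005, 0.0894]
ee_rot: [-3.14, 0.0, -1.262]
wrist_force: [-0.1, -0.9, 1.0]
width: 0.0469
time: 19.65
tool_pos: [0.4426, 0.0042, 0.0887]
ee_rot: [-3.141, 0.0, -1.424]
wrist_force: [0.4, -1.0, -0.5]
width: 0.0469
board (array([527.,  18.]), array([91.1, 71.3]), 8.03)
t 19.7 pos [442.6   4.2  88.6] F [-0.45  0.82 -0.44] shift [-0.6  0.1  8.6] turn [-0.02  0.01  0.35] w 0.04709162325245311
```

View pics/w7.png

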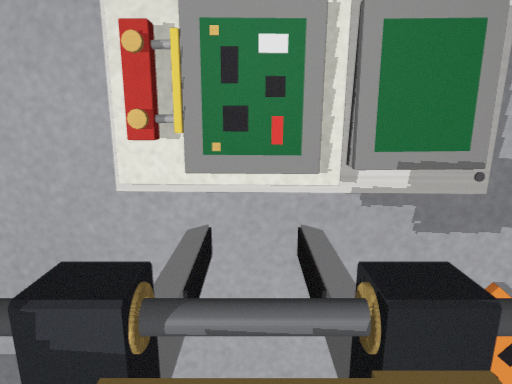

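The wrist view shows the carrier (board centre 255,87) against the red stop's yellow bar at column 178, square with yaw 8.03°, and the middle carrier still in place. The fingers line up with the -x edge. I'll go down and push toward the rail.

```bash
python3 -m jog '[[[0,0,0.3],[-0.5,0,30],0],[[0,0,0.3],[-0.5,0,60],0],[[0,0,0.3],[-0.5,0,80],0],[[0,0,0.3],[-0.5,0,80],0],[[0,0,0.3],[-0.5,0,80],0]]'
python3 -m jog '[[[0,0,0],[0,-3,0],0],[[0,0,0],[0,-6,0],0],[[0,0,0],[0,-9,0],0],[[0,0,0],[0,-11,0],0],[[0,0,0],[0,-12,0],0]]'
python3 rem.py 526.8 17.3 8.3 -81.95
```

```text
time: 20.2
tool_pos: [0.4425, 0.0048, 0.0087]
ee_rot: [3.141, 0.0, -1.43]
wrist_force: [0.2, 0.2, 0.6]
width: 0.0468
time: 20.7
tool_pos: [0.4548, 0.0068, 0.0087]
ee_rot: [-3.141, -0.0, -1.43]
wrist_force: [-0.6, 0.2, -0.4]
width: 0.047
t 20.7 pos [454.8   6.8   8.7] F [-0.59  0.15 -0.43] shift [ -0.3 -72.7   0.4] turn [-0.04 -0.    0.02] w 0.046961603714018745
```

```bash
python3 -m jog '[[[0,0,0],[0,-2,0],0],[[0,0,0],[0,-4,0],0],[[0,0,0],[0,-6,0],0],[[0,0,0],[0,-8,0],0],[[0,0,0],[0,-10,0],0]]'
python3 -m jog '[[[0,0,0],[0,-2,0],0],[[0,0,0],[0,-4,0],0],[[0,0,0],[0,-6,0],0],[[0,0,0],[0,-8,0],0],[[0,0,0],[0,-10,0],0]]'
python3 - <<'E'
from h import *
p,d=eyes.snapshot("wrist");cp=eyes.camera_params("wrist");np.savez("w8.npz",p=p,d=d)
h=cv2.cvtColor(p,cv2.COLOR_RGB2HSV);H,S,V=[h[...,i].astype(int) for i in range(3)]
v,u=np.mgrid[0:384,0:512]
print("board",fit(cp,rect(((H>40)&(H<90)&(S>90)&(v<225)&(u<360)).astype(np.uint8)),.041))
y=((H>20)&(H<35)&(S>120)&(v<100)).astype(np.uint8)
print("rail bar",fit(cp,rect(y,(150,0),(400,90)),.042))
E
```

```text
time: 21.2
tool_pos: [0.4642, 0.0082, 0.0083]
ee_rot: [3.141, 0.0, -1.43]
wrist_force: [-0.2, 0.9, 1.4]
width: 0.0468
time: 21.7
tool_pos: [0.4743, 0.0096, 0.0083]
ee_rot: [3.142, 0.0, -1.43]
wrist_force: [-1.2, -0.2, -0.3]
width: 0.0469
board (array([544.2,  20.5]), array([91. , 71.4]), 7.99)
rail bar (array([580.3,  50.3]), array([0.8, 1.4]), 8.02)
```

```bash
python3 -m jog '[[[0,0,0],[0,-0.7,0],0],[[0,0,0],[0,-1.4,0],0],[[0,0,0],[0,-2.1,0],0],[[0,0,0],[0,-2.8,0],0],[[0,0,0],[0,-3.5,0],0]]'
```

```text
time: 22.25
tool_pos: [0.4776, 0.01, 0.0084]
ee_rot: [-3.142, 0.0, -1.43]
wrist_force: [-1.2, -0.4, -0.2]
width: 0.0471
```

```bash
python3 -m jog '[[[0,0,0],[0,-0.5,0],0],[[0,0,0],[0,-1,0],0],[[0,0,0],[0,-1,0],0]]'
```

```text
time: 22.55
tool_pos: [0.4787, 0.0102, 0.0084]
ee_rot: [-3.141, 0.0, -1.43]
wrist_force: [-0.2, 0.0, -0.4]
width: 0.047
```

```bash
python3 -m jog '[[[0,0,0],[0,-0.5,0],0],[[0,0,0],[0,-1,0],0],[[0,0,0],[0,-1,0],0]]'
```

```text
time: 22.85
tool_pos: [0.4797, 0.0103, 0.0084]
ee_rot: [-3.141, 0.0, -1.43]
wrist_force: [-0.9, -0.3, 0.1]
width: 0.0472
```

```bash
python3 -m jog '[[[0,0,0],[0,-0.5,0],0],[[0,0,0],[0,-1,0],0],[[0,0,0],[0,-1,0],0]]'
```

```text
time: 23.15
tool_pos: [0.4807, 0.0104, 0.0084]
ee_rot: [-3.141, 0.0, -1.43]
wrist_force: [-0.0, -0.6, 0.6]
width: 0.0471
```

```bash
python3 -m jog '[[[0,0,0],[0,-0.5,0],0],[[0,0,0],[0,-1,0],0],[[0,0,0],[0,-1,0],0]]'
```

```text
time: 23.45
tool_pos: [0.4817, 0.0106, 0.0084]
ee_rot: [-3.141, 0.0, -1.43]
wrist_force: [-0.4, 0.8, 0.5]
width: 0.047
```

```bash
python3 -m jog '[[[0,0,0],[0,-0.5,0],0],[[0,0,0],[0,-0.8,0],0],[[0,0,0],[0,-0.8,0],0]]'
```

```text
time: 23.75
tool_pos: [0.4824, 0.0107, 0.0084]
ee_rot: [-3.141, 0.0, -1.43]
wrist_force: [-0.9, -1.3, 0.7]
width: 0.0469
```

```bash
python3 -m jog '[[[0,0,0],[0,-0.5,0],0],[[0,0,0],[0,-0.8,0],0],[[0,0,0],[0,-0.8,0],0]]'
```

```text
time: 24.05
tool_pos: [0.4825, 0.0107, 0.0083]
ee_rot: [3.14, 0.0, -1.43]
wrist_force: [-2.7, -0.6, 1.3]
width: 0.0471
```

```bash
python3 -m jog '[[[0,0,0],[0,-0.4,0],0],[[0,0,0],[0,-0.8,0],0],[[0,0,0],[0,-0.8,0],0]]'
```

```text
time: 24.35
tool_pos: [0.4826, 0.0108, 0.0081]
ee_rot: [3.139, 0.0, -1.43]
wrist_force: [-5.6, 0.2, 3.3]
width: 0.0472
```

Contact at about 5.6 N. I'll hold it.

```bash
python3 -m jog '[[[0,0,0],[0,-0.1,0],0],[[0,0,0],[0,-0.1,0],0],[[0,0,0],[0,-0.1,0],0]]';python3 -m jog '[[[0,0,0],[0,0,0],0],[[0,0,0],[0,0,0],0],[[0,0,0],[0,0,0],0]]'
```

```text
time: 24.65
tool_pos: [0.4826, 0.0108, 0.0081]
ee_rot: [3.138, 0.0, -1.43]
wrist_force: [-5.9, -1.6, 3.3]
width: 0.0469
time: 24.95
tool_pos: [0.4825, 0.0108, 0.0081]
ee_rot: [3.138, 0.0, -1.43]
wrist_force: [-5.0, -0.8, 3.4]
width: 0.047
```

Held for 0.6 s. I'll retreat straight back, rise, and check from the wrist and top cameras.

```bash
python3 -m jog '[[[0,0,0],[0,4,0],0],[[0,0,0],[0,12,0],0],[[0,0,0],[0,22,0],0],[[0,0,0],[0,30,-40],0],[[0,0,0],[0,30,-80],0]]'
python3 -m jog '[[[0,0,0],[0,0,0],0],[[0,0,0],[0,0,0],0],[[0,0,0],[0,0,0],0]]'
python3 - <<'E'
from h import *
p,d=eyes.snapshot("wrist");cp=eyes.camera_params("wrist")
h=cv2.cvtColor(p,cv2.COLOR_RGB2HSV);H,S,V=[h[...,i].astype(int) for i in range(3)]
v,u=np.mgrid[0:384,0:512]
c,s,a=fit(cp,rect(((H>40)&(H<90)&(S>90)&(v<225)&(u<345)).astype(np.uint8)),.041);print("board",c,s,a)
q,_=eyes.snapshot("top");ct=eyes.camera_params("top")
ex=np.array([.9901,.1400]);ey=np.array([-.14,.9901])
stop=np.array([519.3,96.1])-10*ey;rail=np.array([633.,35.8])-7*ex
print("y in stop",(c-stop)@ey,"x in rail",(c-rail)@ex)
M=cp["world_to_cam"];R,t,K=M[:3,:3],M[:3,3],cp["mtx"];z=d
P=np.dstack([(u-K[0,2])/K[0,0]*z,-(v-K[1,2])/K[1,1]*z,-z]);P=((P-t)@R)*1000
D=P[...,:2]-c;m=(abs(D@ex)<58)&(abs(D@ey)<48)&(P[...,2]<60)
A=np.c_[P[m][:,:2],np.ones(m.sum())];k=np.linalg.lstsq(A,P[m][:,2],rcond=None)[0];print("slopes",k[:2],"mean z top",P[m][:,2].mean())
cv2.imwrite("pics/fin.png",np.hstack([cv2.resize(p,(400,300)),cv2.resize(q[100:250,160:360],(400,300))])[:,:,::-1])
print(robot.get_obs()["tool_pos"],robot.get_obs()["time"],robot.get_obs()["wrist_force"])
E
```

```text
time: 25.45
tool_pos: [0.4516, 0.0068, 0.0877]
ee_rot: [3.138, 0.001, -1.43]
wrist_force: [1.5, 0.2, 0.5]
width: 0.0473
time: 25.75
tool_pos: [0.4533, 0.0068, 0.0872]
ee_rot: [3.14, 0.001, -1.43]
wrist_force: [0.4, 0.4, -0.8]
width: 0.0467
board [549.3  21.2] [87.1 71. ] 7.99
y in stop -68.35950989999999 x in rail -77.91608393000004
slopes [ 0.00207251 -0.00072813] mean z top 39.54628187079521
[0.45302652 0.00684162 0.08661098] 25.85 [ 0.24780659 -0.86177999  0.2560384 ]
```

View pics/fin.png

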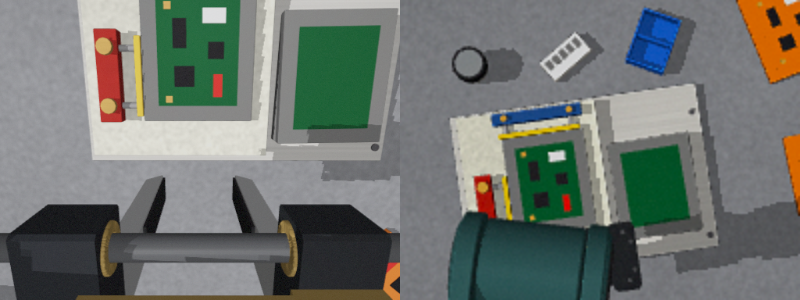

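The wrist view shows the carrier against both bars. The top view shows it square in the corner, with the two lower carriers stacked and the loupe, terminal block and tray apparently where they were. The robot is clear, so I'm handing in.

```bash
python3 -c "
from bench import close_job
print(close_job())"
```

```text
the job is handed in; nothing more can be done
None
```

The top carrier is off the stack and resting flat in the corner of the white stage, against both yellow bars, and the job is handed in. I pushed it along +y with two half-open fingers. I then held it against the red end stop's bar at about 5.6 N for over 0.6 s and the blue rail's bar at about 5–6 N for about 0.6 s. The clock stood at about 26 s of the 64 s allowed.

**Final position:**

| Check | Measured | Allowed |
|---|---|---|
| y in the end stop's frame | -68.4 mm | -80.5 to -54 mm |
| x in the rail's frame | about -76 mm | -84.5 to -64 mm |
| Yaw against the fixture | about 0.1° | 2° |
| Tilt | about 0.002 rad | 0.03 rad |
| Top of carrier above table | 39.5 mm | under 42 mm |

**Left where they were:** the middle carrier, loupe, tray and terminal block looked undisturbed in the last views, and the stack looked in place. I checked these by eye, not by measurement. The robot is clear of everything.

**What disagreed:**
- **Fingertip offset:** the fingertips sit about 26 mm above the reported TCP. My first push passed over the carrier without touching it. I fixed this by touching the fixture base behind the stack at up to 14.5 N, then lowering the tool to match.
- **Rail reading:** the last wrist view cut off part of the board, so the script printed -77.9 mm in the rail's frame. I corrected this to about -76 mm, and both values are in range.

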